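# Hold the fine strainer over the glass

## Robot

A 6-joint arm with a two-finger parallel gripper is mounted at the origin on a cart in front of the work surface, level with it; the furniture and walls round the work are solid. World frame = base frame: x ahead of the robot, y to its left, z up, the work surface at z = 0. Lengths are in mm, angles in rad, forces in N, time in s.
With the tool pointing down it reaches from about 275 to 725 mm from the base axis. Payload 15.9 kg.
Tool frame: the origin (TCP) lies at the very end of the fingers, on their centre line; the grasp point (between the pads) lies 19 mm behind it; z points along the fingers, y is the direction in which the jaws open and shut (so a half turn about z gives the same grasp; the last joint's range is limited). The gripper opens to 85 mm and grips with 20 to 120 N. Pads are 22 mm wide; open, the fingers measure 114 mm over their backs; the gripper's body (76 mm by 85 mm) begins 54 mm behind the grasp point. The pads swing forward as they close: fully open they stand 13 mm farther back than shut.
Start: joints at [1.227, 0.213, -0.034, 1.323, 0, 1.571], TCP at [168.527, 470.727, 202.506] pointing down, gripper open.
Joint ranges: [-2.98, 2.98], [-0.74, 1.72], [-1.14, 1.35], [-2.1, 2.04], [-1.57, 1.44], [-3.14, 3.14]. Speed limits (rad/s): [1.89, 1.89, 2.39, 2.57, 3.14, 3.14].

## Interface

Orientations are given as [roll, pitch, yaw] about the fixed x, y, z axes, in that order (R = Rz(yaw) Ry(pitch) Rx(roll)).
In Python, from cell import manip gives the robot as it stands. The module is installed in compiled form; this text tells all that it offers.
- The arm moves only by the tool drive_tool, never from a script. Its argument "commands" is a list that holds one entry, the list of rows, each a list of 5 numbers: the closure, from -1 (fully open) to 1 (shut), then the shift along the tool's x, y, z in cm, then the turn about the tool's z in degrees. A call has 1 to 8 rows; each row shifts and turns the commanded pose from where the row before left it, along the tool's axes as they then stand; what a row does not reach is not made up. A row lasts 1/12 s, in which the tool goes at most 41.7 mm and 7.16 degrees, less where a joint would pass 70% of its speed; a pose out of reach is approached as far as the arm can. A call with a gripper value outside its range is refused whole. The fingers move at their own pace and stop on an object; "force" is the grip in N (left out, the last holds). Time passes only in rows, so rows that do not move let the fingers close. It gives the time, the measured TCP pose, the force and the opening at its end, in the units of the state.
- manip.get_obs(): the state, without advancing time (a new reading comes with each control period).
- manip.get_image(name): name is "side" or "top"; returns a dict with "color" (400x640x3 uint8, red, green, blue), "range_z" (400x640 float32, mm along the optical axis (not along the pixel's ray), 0 where there is no reading), "fx", "fy", "cx", "cy" (pixels), "k1" (the pictures are not rectified: a ray, as slopes to the right and down, at radius r is drawn at 1 + k1 r^2 times it, then the intrinsics apply), "world_from_camera" (4x4, takes a point from camera to world coordinates). Camera axes: x right, y up, looking along -z (the intrinsics and any distortion apply to the point x, -y, -z); pixel columns grow to the right and rows downward; lengths in mm; the calibration is good to about 2 mm. A picture is of the moment at which its call begins.
- manip.finish_job(): hands the job in, once; it reports no verdict.
The state is a dict: "t": time; "qpos": joint angles; "qd": joint speeds; "tau": joint torques, N m; "ee_pos": TCP position; "ee_rot": TCP orientation; "contact_force": force on the tool from outside, world axes, zero at the start; "moment": the same for the moment, N m; "width": finger opening in mm.
Only numpy, scipy, OpenCV 4.12 (cv2) and the standard library are available. Lean on these libraries where they do the work, as an engineer would, in place of code of your own. Each camera call takes 0.05 s, during which the arm holds its last target.

## Task

A drink is about to be strained: take the fine strainer by its wooden handle out of its drip cup, carry it over the row of bar things and hold it for the pour above the shot glass that stands on the cork coaster - level, centred over the mouth, with the lowest point of the bowl about a centimetre above the rim and not touching. The strainer must never touch that glass, and both glasses and the bar things in between stay undisturbed. Finish while still holding the strainer there; do not put it down or let go.

Things in the scene. Friction and masses are not known exactly. Their poses are not given: they have to be found in the camera images.
- strainer_grip (a point): Middle of the strainer's dark wooden handle, the place to pinch: a straight level bar 72 mm long, 14 wide, 16 high, 44 mm above the worktop at the start. +x points along the handle from the grip to the bowl, z up. The strainer is one rigid piece of about 90 g; its bowl's lowest point lies 94 mm along +x and 34 mm below this point.
- strainer_bottom (a point): Lowest point of the strainer's round perforated steel bowl, on its centre line; the bowl is 34 mm deep with a flat bottom 20 mm across and a wire rim 86 mm across, level with the handle. Same axes as strainer_grip, which lies 94 mm along -x and 34 mm up. At the start 10 mm above the worktop, in the drip cup.
- drip_cup: Open round steel cup, fixed to the worktop, 86 mm across and 42 mm high, origin at the centre of its underside. At the start the strainer hangs in it loosely with its wire rim lying on the cup's rim; it lifts straight up (more than 35 mm to come clear).
- glass_rim (a point): Centre of the mouth, at rim height, of the clear shot glass standing loose on the cork coaster, the glass to strain into: 48 mm across at the mouth, 61 mm high; the rim is 70 mm above the worktop. z up; round, so its yaw is of no matter.
- glass: The same shot glass, 48 mm across and 61 mm high; origin at the centre of its underside, on the coaster.
- coaster: Round cork coaster, 94 mm across and 9 mm thick, fixed on the worktop; origin at the centre of its underside. The glass stands at its middle.
- other_glass: A second, like shot glass (48 mm across, 61 mm high) standing on the bare worktop, not to be used; origin at the centre of its underside.
- jigger: Waisted steel double jigger, 47 mm across, 94 mm high, standing in the row between strainer and glasses; origin at the centre of its underside.
- ornament: Upright bar ornament with a black foot and a silver top, 55 mm across, 162 mm high, the tallest thing in the row; origin at the centre of its underside.
- stopper: Wine stopper standing on its round cap, 41 mm across, 56 mm high, in the row; origin at the centre of its underside.

How it is judged:
By the outcome, as a careful person would: the job done as asked, in the order asked, and still so for the second after the job is handed in, while the arm keeps its last pose, push and grip.
It also fails if it takes over 35 s, if anything falls off the work surface, if the arm or the gripper's body presses on something with over 40 N, if the wrist force passes 120 N, or if a joint passes its speed limit or range.

## Working session

There is one attempt and no reset: what is moved stays moved. The work goes in short steps, Python scripts to look and compute and a tool call to move; the robot and the scene stay as the last step left them, time stands still between calls to the robot, and variables do not carry over. Pictures are saved under pics/ and viewed, and the job is handed in when it is done.

Besides the shell and the picture viewer there is one more tool, called as a command line: name --argument value ..., lists and objects as JSON in quotes. drive_tool: Moves the arm, as the interface text tells. Its arguments: {"type":"object","properties":{"commands":{"type":"array","items":{"type":"array","items":{"type":"array","items":{"type":"number"}}}},"force":{"type":"number"}},"required":["commands"]}

```bash
mkdir -p pics; cat > look.py <<'E'
from cell import manip
import cv2,sys,pickle
n=sys.argv[1]
o=manip.get_obs(); print({k:o[k] for k in("t","ee_pos","ee_rot","width","contact_force","qpos")})
for c in("side","top"):
    d=manip.get_image(c); pickle.dump(d,open(f"{c}.pkl","wb"))
    cv2.imwrite(f"pics/{c}{n}.png",d["color"][:,:,::-1]); print(c,d["fx"],d["fy"],d["cx"],d["cy"],d["k1"],d["world_from_camera"])
E
python3 look.py 0
```

```text
{'t': 0.0, 'ee_pos': array([168.40000663, 470.3775866 , 202.02376275]), 'ee_rot': array([-3.14045391e+00,  6.28804276e-06,  2.79779968e+00]), 'width': 85.4148703887224, 'contact_force': array([-0.38266568, -0.18744597,  1.45021326]), 'qpos': array([ 1.22700764e+00,  2.13348333e-01, -3.50498898e-02,  1.32353684e+00,
       -6.28315211e-06,  1.57080063e+00])}
side 445.91895318774914 445.91895318774914 314.3515760020324 197.71327956030763 0.015677778624679405 [[ 4.46589396e-01  7.43811534e-01 -4.97294996e-01 -3.65445971e+01]
 [-8.94737693e-01  3.72213465e-01 -2.46782490e-01 -2.47094668e+02]
 [ 1.54023163e-03  5.55159021e-01  8.31742802e-01  9.68559713e+02]
 [ 0.00000000e+00  0.00000000e+00  0.00000000e+00  1.00000000e+00]]
top 419.89883726827026 419.89883726827026 321.56411496951426 191.10659416228293 -0.031564553487720214 [[ 2.41376588e-02  9.81950398e-01 -1.87592081e-01  2.76457125e+02]
 [-9.99588344e-01  2.66170247e-02  1.07087442e-02  2.67094786e+01]
 [ 1.55085987e-02  1.87256374e-01  9.82188645e-01  1.23573855e+03]
 [ 0.00000000e+00  0.00000000e+00  0.00000000e+00  1.00000000e+00]]
```

View pics/side0.png

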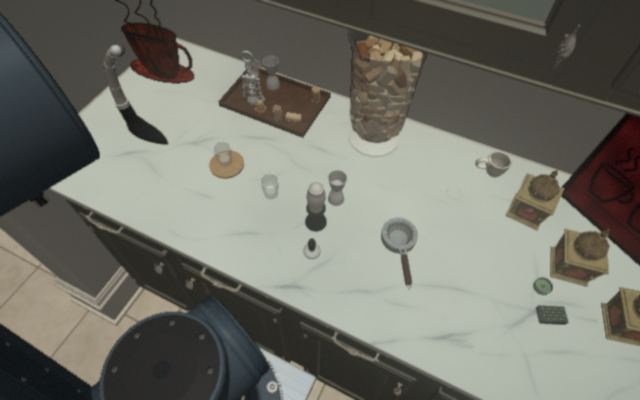

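View pics/top0.png

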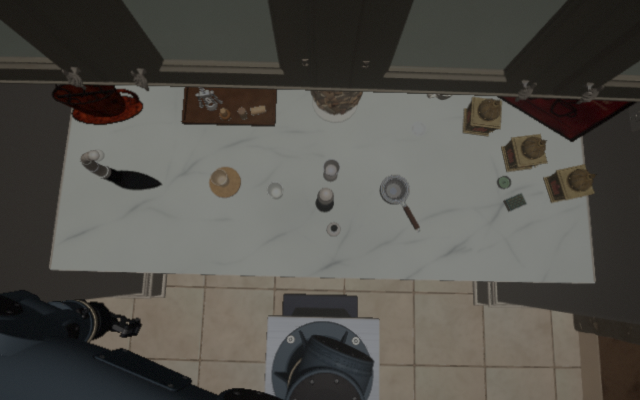

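The side view shows the strainer bowl at about (400,235) with its handle running to (408,285), and the coaster and glass at (225,160). In the top view the bowl is at (395,189), the handle ends at (418,229), and the coaster is at (225,181). The row between them holds the jigger (331,170), ornament (325,200) and stopper (333,229), with the other glass at (276,190). I'll enlarge these areas and measure.

```bash
cat > geo.py <<'E'
import numpy as np,pickle,cv2
D={c:pickle.load(open(f"{c}.pkl","rb")) for c in("side","top")}
def rays(c,uv):
    d=D[c]; K=np.array([[d["fx"],0,d["cx"]],[0,d["fy"],d["cy"]],[0,0,1]])
    p=cv2.undistortPoints(np.float64(uv).reshape(-1,1,2),K,np.array([d["k1"],0,0,0,0.])).reshape(-1,2)
    T=np.array(d["world_from_camera"]); v=np.c_[p[:,0],-p[:,1],-np.ones(len(p))]
    return T[:3,3],v@T[:3,:3].T
def plane(c,uv,z):
    o,v=rays(c,uv); return o+v*((z-o[2])/v[:,2])[:,None]
def proj(c,P):
    d=D[c];T=np.array(d["world_from_camera"]); q=(np.atleast_2d(P)-T[:3,3])@T[:3,:3]
    K=np.array([[d["fx"],0,d["cx"]],[0,d["fy"],d["cy"]],[0,0,1]])
    return cv2.projectPoints((q*[1,-1,-1]).reshape(-1,1,3),np.zeros(3),np.zeros(3),K,np.array([d["k1"],0,0,0,0.]))[0].reshape(-1,2)
def cloud(c):
    d=D[c];h,w=d["range_z"].shape;u,v=np.meshgrid(np.arange(w),np.arange(h))
    o,r=rays(c,np.c_[u.ravel(),v.ravel()]); return (o+r*d["range_z"].reshape(-1,1)).reshape(h,w,3)
E
python3 - <<'E'
from geo import *
def crop(c,x0,y0,x1,y1,s,n): cv2.imwrite(f"pics/{n}.png",cv2.resize(D[c]["color"][y0:y1,x0:x1,::-1],None,fx=s,fy=s,interpolation=cv2.INTER_CUBIC))
crop("side",190,130,350,260,5,"s1");crop("side",370,200,430,300,6,"s2");crop("top",200,150,430,240,3.4,"t1")
# strainer
for c,(x0,y0,x1,y1) in dict(side=(370,200,430,300),top=(370,165,430,240)).items():
    hsv=cv2.cvtColor(D[c]["color"],cv2.COLOR_RGB2HSV); m=np.zeros(hsv.shape[:2],np.uint8)
    s=hsv[y0:y1,x0:x1]; P=cloud(c)
    m[y0:y1,x0:x1]=((s[...,1]>80)&((s[...,0]<15)|(s[...,0]>165))&(s[...,2]<130))
    yx=np.argwhere(m); 
    w=plane(c,yx[:,::-1],50); ctr=w.mean(0); u,S,vt=np.linalg.svd(w-ctr); ax=vt[0]; e=(w-ctr)@ax
    print(c,"handle",len(yx),ctr,ax,np.degrees(np.arctan2(ax[1],ax[0])),e.min(),e.max(),"mid",(ctr+ax*(e.min()+e.max())/2),"depth z",np.median(P[m>0][:,2]))
# coaster
for c,(x0,y0,x1,y1) in dict(side=(195,140,250,185),top=(200,160,245,202)).items():
    hsv=cv2.cvtColor(D[c]["color"],cv2.COLOR_RGB2HSV);s=hsv[y0:y1,x0:x1]
    m=((s[...,1]>70)&(s[...,0]<25)).astype(np.uint8)
    cs,_=cv2.findContours(m,cv2.RETR_EXTERNAL,cv2.CHAIN_APPROX_NONE);k=cv2.convexHull(max(cs,key=cv2.contourArea)).reshape(-1,2)+[x0,y0]
    w=plane(c,k,7); (cx,cy),r=cv2.minEnclosingCircle(np.float32(w[:,:2]));el=cv2.fitEllipse(np.float32(w[:,:2])); print(c,"coaster",cx,cy,r,el)
# heights
for c in D:
    P=cloud(c)
    for n,uv in dict(side=dict(g=(222,147),og=(270,180),orn=(317,187),jig=(337,175),st=(311,243),table=(450,230)),top=dict(g=(221,177),og=(276,187),orn=(326,193),jig=(331,163),st=(333,228),table=(450,230)))[c].items(): print(c,n,P[uv[1],uv[0]].round())
E
```

```text
Traceback (most recent call last):
  File "geo.py", line 9, in plane
    o,v=rays(c,uv); return o+v*((z-o[2])/v[:,2])[:,None]
        ~~~~^^^^^^
  File "geo.py", line 5, in rays
    p=cv2.undistortPoints(np.float64(uv).reshape(-1,1,2),K,np.array([d["k1"],0,0,0,0.])).reshape(-1,2)
      ~~~~~~~~~~~~~~~~~~~^^^^^^^^^^^^^^^^^^^^^^^^^^^^^^^^^^^^^^^^^^^^^^^^^^^^^^^^^^^^^^^
cv2.error: OpenCV(4.12.0) /io/opencv/modules/calib3d/src/undistort.dispatch.cpp:347: error: (-215:Assertion failed) CV_IS_MAT(_src) && CV_IS_MAT(_dst) && (_src->rows == 1 || _src->cols == 1) && (_dst->rows == 1 || _dst->cols == 1) && _src->cols + _src->rows - 1 == _dst->rows + _dst->cols - 1 && (CV_MAT_TYPE(_src->type) == CV_32FC2 || CV_MAT_TYPE(_src->type) == CV_64FC2) && (CV_MAT_TYPE(_dst->type) == CV_32FC2 || CV_MAT_TYPE(_dst->type) == CV_64FC2) in function 'cvUndistortPointsInternal'
```

```bash
python3 - <<'E'
from geo import *
for c,pts in dict(side=[(405,265),(407,275),(392,235),(227,168)],top=[(410,215),(414,221),(395,188),(230,190)]).items():
    h=cv2.cvtColor(D[c]["color"],cv2.COLOR_RGB2HSV);P=cloud(c)
    for u,v in pts: print(c,u,v,h[v,u],D[c]["color"][v,u],P[v,u].round())
    v=dict(side=270,top=215)[c]; print(h[v,398:418].tolist())
E
```

```text
side 405 265 [15 61 84] [84 74 64] [ 439. -238.   54.]
side 407 275 [16 57 85] [85 76 66] [ 418. -250.   54.]
side 392 235 [ 51  12 149] [144 149 142] [ 518. -182.   19.]
side 227 168 [ 17  93 156] [156 132  99] [517. 291.  11.]
[[45, 19, 192], [46, 17, 191], [45, 16, 191], [45, 16, 187], [44, 17, 162], [38, 20, 103], [17, 45, 79], [14, 58, 84], [14, 56, 86], [14, 56, 86], [17, 58, 88], [21, 30, 110], [41, 18, 158], [44, 18, 186], [45, 16, 190], [44, 17, 190], [44, 17, 191], [44, 17, 191], [46, 17, 192], [46, 17, 191]]
top 410 215 [ 8 83 55] [55 42 37] [ 440. -239.   55.]
top 414 221 [ 9 87 56] [56 43 37] [ 423. -251.   54.]
top 395 188 [90  5 99] [97 99 99] [ 524. -203.   22.]
top 230 190 [ 16 101 109] [109  89  66] [507. 285.   9.]
[[42, 10, 129], [42, 10, 129], [42, 10, 129], [45, 8, 129], [45, 8, 129], [42, 10, 129], [45, 8, 129], [42, 10, 126], [36, 12, 103], [15, 24, 65], [12, 74, 52], [10, 85, 54], [8, 83, 55], [12, 82, 56], [11, 53, 68], [25, 15, 101], [36, 10, 125], [42, 10, 130], [45, 8, 130], [45, 8, 129]]
```

View pics/s2.png

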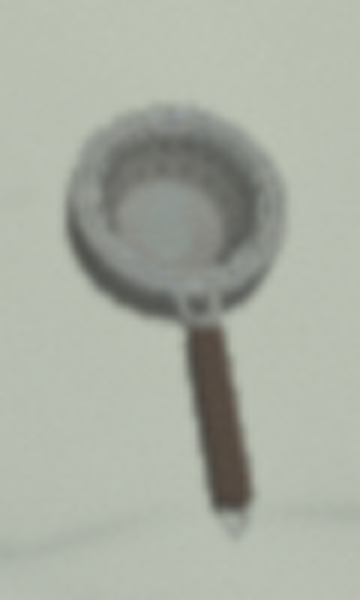

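View pics/s1.png

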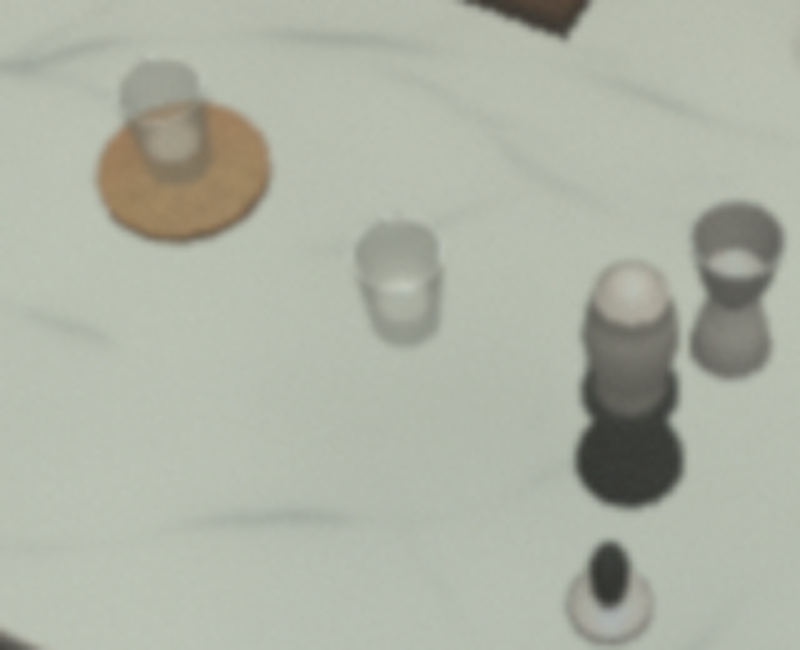

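View pics/t1.png

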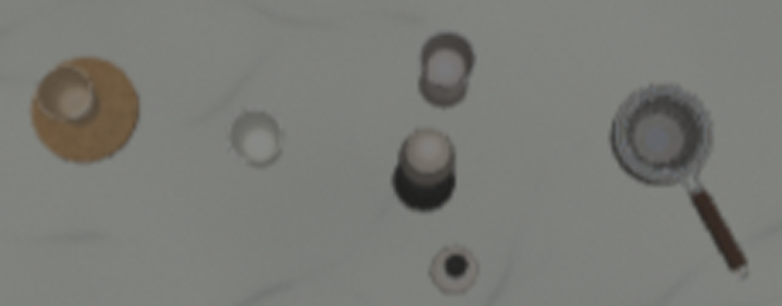

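The crops show the handle as a thin dark bar, from (403,255) to (409,284) in the side view. The glass rim ellipse in the side crop is centred near pixel (222,146). I'll measure with looser masks.

```bash
python3 - <<'E'
from geo import *
P={c:cloud(c) for c in D}
for c,(x0,y0,x1,y1) in dict(side=(370,254,430,300),top=(370,204,430,240)).items():
    hsv=cv2.cvtColor(D[c]["color"],cv2.COLOR_RGB2HSV); m=np.zeros(hsv.shape[:2],np.uint8)
    s=hsv[y0:y1,x0:x1]
    m[y0:y1,x0:x1]=((s[...,1]>40)&(s[...,0]<24)&(s[...,2]<115))
    yx=np.argwhere(m)
    w=plane(c,yx[:,::-1],52 if c=="top" else 49); ctr=w.mean(0); u,S,vt=np.linalg.svd(w-ctr); ax=vt[0]*np.sign(vt[0][0]); e=(w-ctr)@ax;f=(w-ctr)@[-ax[1],ax[0],0]
    mid=ctr+ax*(e.min()+e.max())/2
    print(c,"handle",len(yx),"len",np.ptp(e),"wid",np.ptp(f),"ang",np.degrees(np.arctan2(ax[1],ax[0])),"mid",mid.round(1),"ctr",ctr.round(1),"depth z",np.median(P[c][m>0][:,2]),"bowl at",(mid+94*ax).round(1))
for c,(x0,y0,x1,y1) in dict(side=(195,140,250,185),top=(200,160,245,202)).items():
    hsv=cv2.cvtColor(D[c]["color"],cv2.COLOR_RGB2HSV);s=hsv[y0:y1,x0:x1]
    m=((s[...,1]>70)&(s[...,0]<25)).astype(np.uint8)
    cs,_=cv2.findContours(m,cv2.RETR_EXTERNAL,cv2.CHAIN_APPROX_NONE);k=cv2.convexHull(max(cs,key=cv2.contourArea)).reshape(-1,2)+[x0,y0]
    w=plane(c,k,7);el=cv2.fitEllipse(np.float32(w[:,:2])); print(c,"coaster",el)
# strainer rim centre from top: nonbright mask around bowl
for c,(x0,y0,x1,y1) in dict(top=(372,168,420,206),side=(375,208,425,258)).items():
    d=cv2.cvtColor(D[c]["color"],cv2.COLOR_RGB2GRAY); bg=np.median(d[y0:y1,x0-15:x0]); 
    m=(d[y0:y1,x0:x1]<bg-12).astype(np.uint8); m=cv2.morphologyEx(m,cv2.MORPH_OPEN,np.ones((7,7),np.uint8))
    cs,_=cv2.findContours(m,cv2.RETR_EXTERNAL,cv2.CHAIN_APPROX_NONE);k=cv2.convexHull(max(cs,key=cv2.contourArea)).reshape(-1,2)+[x0,y0]
    w=plane(c,k,44);print(c,"bowl",cv2.fitEllipse(np.float32(w[:,:2])))
# glass cues: rim ellipse centre by eye
for z,c,uv in [(70,"side",(222.0,146.8)),(70,"top",(219.3,177.4)),(9,"side",(225.3,162.5)),(61,"side",(270,178.5)),(61,"top",(275.5,190)),(0,"side",(271,195))]:
    print(c,z,plane(c,[uv],z).round(1))
for c in D:
    for n,uv in dict(side=dict(orn=(317,187),jig=(337,175),st=(311,243)),top=dict(orn=(326,193),jig=(331,163),st=(333,228)))[c].items(): print(c,n,P[c][uv[1],uv[0]].round())
o=P["top"]; m=(o[...,2]>8)&(o[...,2]<230);m[:,:200]=0;m[:,430:]=0;m[:155]=0;m[240:]=0
n,l,st,_=cv2.connectedComponentsWithStats(m.astype(np.uint8))
for i in range(1,n):
    if st[i,4]>15: q=o[l==i]; print(st[i],q.min(0).round(),q.max(0).round())
E
```

```text
side handle 139 len 68.34164840972262 wid 10.975685435267863 ang 29.078895848452838 mid [ 434.2 -243.4   49. ] ctr [ 434.  -243.5   49. ] depth z 52.53548702284161 bowl at [ 516.3 -197.7   49. ]
top handle 104 len 68.44872238725955 wid 12.394535922868219 ang 29.57019789416856 mid [ 434.4 -242.8   52. ] ctr [ 433.6 -243.3   52. ] depth z 53.72553625311184 bowl at [ 516.2 -196.4   52. ]
side coaster ((530.86376953125, 303.32379150390625), (89.83080291748047, 91.47532653808594), 132.38902282714844)
top coaster ((531.39501953125, 303.0727233886719), (89.6092529296875, 91.17507934570312), 74.42461395263672)
top bowl ((514.1981201171875, -197.0831756591797), (86.9677734375, 91.73037719726562), 49.755611419677734)
side bowl ((508.81463623046875, -199.04885864257812), (87.31369018554688, 108.20710754394531), 107.54560852050781)
side 70 [[535.9 307.4  70. ]]
top 70 [[530.8 305.2  70. ]]
side 9 [[531.8 306.4   9. ]]
side 61 [[508.1 148.1  61. ]]
top 61 [[500.5 145.   61. ]]
side 0 [[499.4 145.7  -0. ]]
side orn [474.  -0. 162.]
side jig [582.  -3.  78.]
side st [395. -25.  52.]
top orn [477.   3. 162.]
top jig [582. -11.  70.]
top st [397. -21.  57.]
[323 159  17  23 288] [540. -35.   9.] [587.  12. 100.]
[209 167  32  31 686] [484. 257.   8.] [577. 350.  78.]
[380 175  40  58 867] [ 393. -267.    8.] [ 558. -155.   59.]
[267 182  16  18 231] [477. 126.   8.] [524. 170.  66.]
[316 188  18  24 355] [450. -21.   9.] [493.  29. 166.]
[327 223  13  14 132] [378. -41.   8.] [417.  -5.  60.]
```

The views agree to within about 1 mm:

| Item | Position | Note |
|---|---|---|
| Grip | (434.3, -243.1), height 44 | Handle yaw 29.4° |
| Coaster centre | (531.1, 303.2) | |

Heights match the given sizes. I'll make a small test turn first to check the direction of joint 6.

drive_tool --commands '[[[-1,0,0,-1.5,7],[-1,0,0,-1.5,7]]]'

```text
t: 0.27
ee_pos: [168.3, 470.0, 232.1]
ee_rot: [-3.139, 0.001, 2.548]
contact_force: [-0.4, 1.1, -0.4]
width: 85.4
```

```bash
python3 -c "
from cell import manip
o=manip.get_obs();print(o['qpos'],o['ee_pos'],o['ee_rot'])"
```

```text
[ 1.22701848e+00  2.10934723e-01  3.73509838e-02  1.39950789e+00
 -1.92063222e-05  1.82017076e+00] [168.26195541 469.99482471 232.05520366] [-3.13937309e+00  5.85087559e-04  2.54844104e+00]
```

drive_tool --commands '[[[-1,-2.58,-1.84,0,0],[-1,-2.58,-1.84,0,0],[-1,-2.58,-1.84,0,0],[-1,-2.58,-1.84,0,0],[-1,-2.58,-1.84,0,0],[-1,-2.58,-1.84,0,0],[-1,-2.58,-1.84,0,0],[-1,-2.58,-1.84,0,0]]]'

```text
t: 0.93
ee_pos: [258.5, 232.2, 232.3]
ee_rot: [-3.141, -0.0, 2.554]
contact_force: [0.7, -0.5, -0.6]
width: 85.1
```

drive_tool --commands '[[[-1,-2.58,-1.84,0,0],[-1,-2.58,-1.84,0,0],[-1,-2.58,-1.84,0,0],[-1,-2.58,-1.84,0,0],[-1,-2.58,-1.84,0,0],[-1,-2.58,-1.84,0,0],[-1,-2.58,-1.84,0,0],[-1,-2.58,-1.84,0,0]]]'

```text
t: 1.6
ee_pos: [348.6, -4.9, 232.4]
ee_rot: [3.142, 0.0, 2.553]
contact_force: [0.9, 1.2, -0.2]
width: 85.3
```

drive_tool --commands '[[[-1,-2.58,-1.84,0,0],[-1,-2.58,-1.84,0,0],[-1,-2.58,-1.84,0,0],[-1,-2.58,-1.84,0,0],[-1,-2.58,-1.84,0,0],[-1,-2.58,-1.84,0,0],[-1,-2.58,-1.84,0,0],[-1,-2.58,-1.84,0,0]]]'

```text
t: 2.27
ee_pos: [438.7, -241.8, 232.2]
ee_rot: [3.142, -0.001, 2.553]
contact_force: [0.6, -0.0, 0.5]
width: 85.7
```

drive_tool --commands '[[[-1,0,0,0,7],[-1,0,0,0,7],[-1,0,0,0,7],[-1,0,0,0,7],[-1,0,0,0,7],[-1,0,0,0,7],[-1,0,0,0,7],[-1,0,0,0,7]]]'

```text
t: 2.93
ee_pos: [438.5, -240.1, 232.2]
ee_rot: [-3.141, -0.0, 1.57]
contact_force: [1.2, -0.7, 0.0]
width: 85.0
```

drive_tool --commands '[[[-1,0,0,0,7],[-1,0,0,0,7],[-1,0,0,0,7],[-1,0,0,0,7],[-1,0,0,0,7],[-1,0,0,0,7],[-1,0,0,0,7],[-1,0,0,0,5]]]'

```text
t: 3.6
ee_pos: [438.5, -240.1, 232.2]
ee_rot: [-3.141, 0.0, 0.627]
contact_force: [-0.1, 0.2, -0.5]
width: 85.4
```

drive_tool --commands '[[[-1,0,0,0,7],[-1,0,0,0,0]]]'

```text
t: 3.77
ee_pos: [438.5, -240.1, 232.2]
ee_rot: [-3.141, 0.0, 0.505]
contact_force: [0.0, 0.2, -0.1]
width: 85.3
```

drive_tool --commands '[[[-1,-0.5,0.06,2,-0.5],[-1,0,0,2.5,0],[-1,0,0,2.5,0],[-1,0,0,2.5,0],[-1,0,0,2.5,0],[-1,0,0,1.5,0],[-1,0,0,0,0]]]'

```text
t: 4.35
ee_pos: [432.7, -242.1, 94.5]
ee_rot: [-3.137, 0.003, 0.524]
contact_force: [-0.9, 0.8, -0.3]
width: 85.2
```

```bash
python3 look.py 1 | head -2; python3 -c "
from geo import *
cv2.imwrite('pics/s3.png',cv2.resize(D['side']['color'][170:320,340:500,::-1],None,fx=4,fy=4))
cv2.imwrite('pics/t3.png',cv2.resize(D['top']['color'][150:270,340:480,::-1],None,fx=4,fy=4))"
```

```text
{'t': 4.35, 'ee_pos': array([ 432.68699917, -242.11718882,   94.47403305]), 'ee_rot': array([-3.13729452e+00,  2.53971822e-03,  5.24087753e-01]), 'width': 85.21227606764815, 'contact_force': array([-0.8506948 ,  0.82635519, -0.29914386]), 'qpos': array([-5.10168205e-01,  2.56319131e-01, -2.56481437e-01,  1.06298814e+00,
        1.42303927e-05,  2.10734212e+00])}
```

View pics/s3.png

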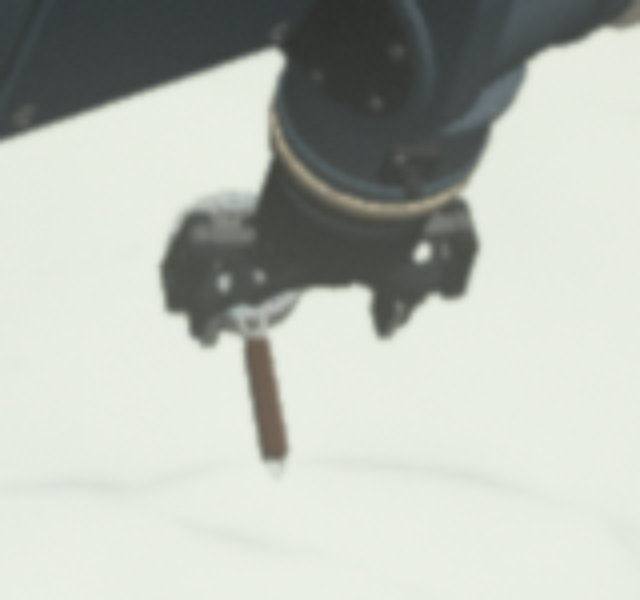

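View pics/t3.png

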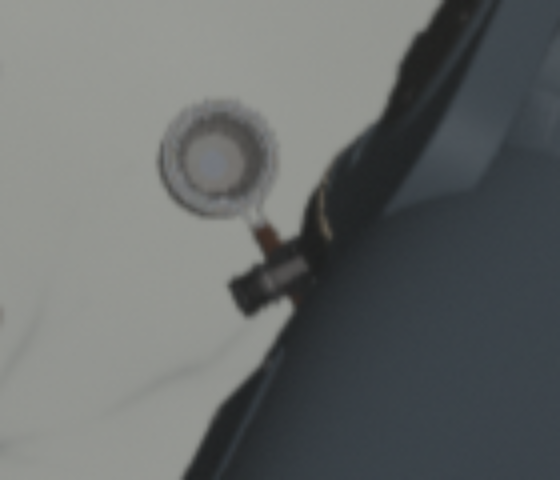

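The open jaws straddle the handle: in the side crop the fingers are at x≈205 and x≈385, with the handle at 265. The top crop has one finger across the handle line, so alignment looks good. I'll correct about 1–2 mm, descend to TCP height 25 and close.

drive_tool --commands '[[[-1,0.1,0.15,1.5,0],[-1,0,0,1.5,0],[-1,0,0,1.5,0],[-1,0,0,1.5,0],[-1,0,0,0.95,0],[-1,0,0,0,0]]]' --force 60

```text
t: 4.95
ee_pos: [436.0, -243.9, 27.5]
ee_rot: [-3.141, 0.001, 0.521]
contact_force: [-0.6, -0.0, -1.5]
width: 85.3
```

drive_tool --commands '[[[0.4,0,0,0,0],[0.6,0,0,0,0],[0.8,0,0,0,0],[1,0,0,0,0],[1,0,0,0,0],[1,0,0,0,0],[1,0,0,0,0],[1,0,0,0,0]]]' --force 60

```text
t: 5.62
ee_pos: [436.2, -244.0, 28.1]
ee_rot: [3.142, -0.0, 0.52]
contact_force: [-0.4, -0.8, 0.3]
width: -0.2
```

drive_tool --commands '[[[1,0,0,0,0],[1,0,0,0,0],[1,0,0,0,0],[1,0,0,0,0]]]' --force 60

```text
t: 5.95
ee_pos: [436.2, -244.0, 28.0]
ee_rot: [-3.142, 0.0, 0.52]
contact_force: [-0.4, 0.4, 0.5]
width: 0.1
```

The opening reads 0, so the grasp missed. I'll look.

```bash
python3 look.py 2 | head -2; python3 -c "
from geo import *
cv2.imwrite('pics/s4.png',cv2.resize(D['side']['color'][190:310,350:480,::-1],None,fx=5,fy=5))
cv2.imwrite('pics/t4.png',cv2.resize(D['top']['color'][160:250,360:460,::-1],None,fx=6,fy=6))"
```

```text
{'t': 5.95, 'ee_pos': array([ 436.2020917 , -243.97896302,   27.98498086]), 'ee_rot': array([-3.14152310e+00,  3.03326570e-06,  5.20078086e-01]), 'width': 0.07250458642816339, 'contact_force': array([-0.41373307,  0.37159343,  0.54261999]), 'qpos': array([-5.09997596e-01,  3.16383353e-01, -3.57031470e-01,  8.97442696e-01,
        3.32021409e-05,  2.11151697e+00])}
```

View pics/s4.png

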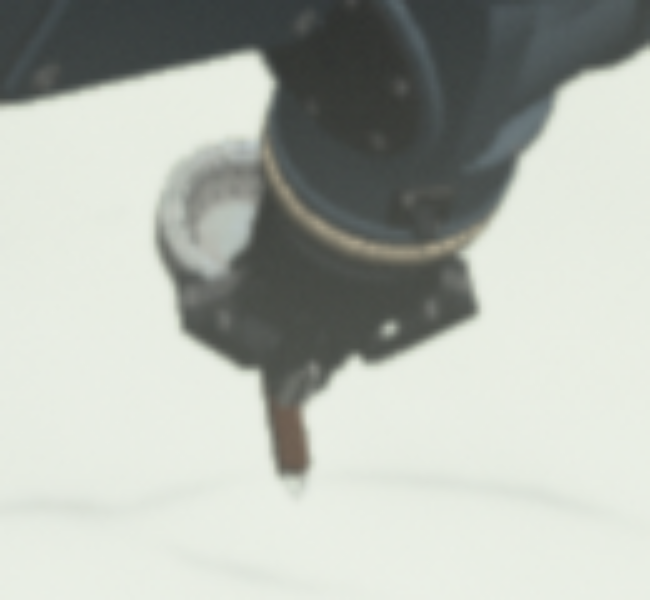

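View pics/t4.png

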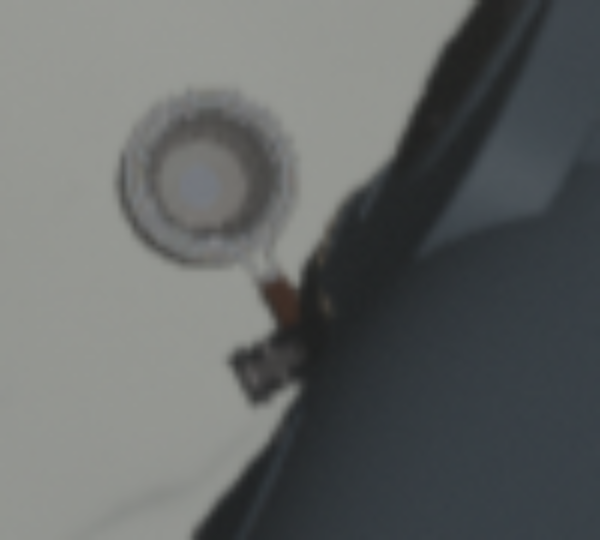

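```bash
python3 - <<'E'
from geo import *
P=cloud("side")
for v in range(262,290,2):
    print(v,[tuple(int(a) for a in P[v,u]) for u in range(400,418,2)])
print(proj("side",[[436,-244,28],[436,-244,52],[434,-243,44]]),proj("top",[[436,-244,28]]))
E
```

```text
262 [(411, -226, 111), (414, -230, 107), (421, -234, 98), (419, -238, 106), (422, -241, 104), (422, -245, 107), (429, -249, 97), (427, -253, 105), (428, -257, 107)]
264 [(461, -226, 5), (429, -231, 70), (424, -235, 85), (421, -239, 93), (420, -243, 99), (423, -247, 97), (427, -251, 93), (434, -255, 83), (438, -258, 79)]
266 [(458, -227, 1), (440, -232, 40), (423, -237, 77), (427, -241, 74), (423, -245, 84), (425, -248, 84), (429, -252, 81), (435, -256, 73), (476, -261, 0)]
268 [(455, -229, 0), (456, -233, 0), (424, -238, 66), (423, -242, 72), (425, -246, 72), (427, -250, 72), (428, -254, 73), (467, -259, 3), (470, -263, 2)]
270 [(450, -231, -2), (452, -235, -2), (429, -240, 48), (423, -244, 64), (425, -248, 63), (428, -252, 61), (462, -256, -1), (464, -260, 0), (465, -265, 1)]
272 [(444, -233, 1), (445, -237, 3), (423, -241, 51), (424, -245, 52), (427, -249, 51), (427, -253, 54), (457, -258, 0), (460, -262, -2), (461, -266, 0)]
274 [(438, -235, 3), (442, -239, 0), (420, -243, 48), (420, -247, 52), (422, -251, 51), (423, -255, 54), (451, -260, 2), (456, -264, -2), (456, -268, 0)]
276 
[... 483 characters left out ...]
, -246, 2), (425, -250, 0), (402, -254, 53), (404, -258, 51), (406, -261, 52), (433, -266, 0), (434, -270, 2), (437, -275, 0)]
284 [(415, -243, 2), (418, -247, 0), (420, -252, 0), (401, -255, 44), (403, -259, 45), (404, -263, 46), (428, -268, 0), (430, -272, 0), (432, -276, 0)]
286 [(411, -245, 0), (414, -249, 0), (415, -253, 2), (418, -257, -1), (420, -262, 0), (422, -266, 0), (424, -270, 0), (426, -274, 0), (429, -278, -2)]
288 [(407, -247, 0), (409, -251, 0), (410, -255, 1), (414, -259, -1), (394, -262, 44), (396, -266, 45), (419, -271, 0), (421, -275, 0), (425, -280, -3)]
[[405.03651413 272.04653544]
 [406.86447957 267.57239522]
 [405.52018564 269.63225156]] [[409.51209751 217.48528793]]
```

Depth shows the pads around the handle at the right height and the strainer undisturbed, which disagrees with the width reading. A small 12 mm lift will settle it.

drive_tool --commands '[[[1,0,0,-0.3,0],[1,0,0,-0.3,0],[1,0,0,-0.3,0],[1,0,0,-0.3,0],[1,0,0,0,0]]]' --force 60

```text
t: 6.47
ee_pos: [436.6, -244.2, 40.8]
ee_rot: [3.141, -0.001, 0.52]
contact_force: [-0.6, 0.2, 0.8]
width: 0.3
```

```bash
python3 look.py 3 | head -2; python3 -c "
from geo import *
cv2.imwrite('pics/s5.png',cv2.resize(D['side']['color'][190:310,350:480,::-1],None,fx=5,fy=5))
P=cloud('side')
for v in range(266,290,2):print(v,P[v,400:418:2,2].astype(int))
P=cloud('top')
for v in range(170,212,4):print(v,P[v,376:416:3,2].astype(int))"
```

```text
{'t': 6.4667, 'ee_pos': array([ 436.63246349, -244.21943086,   40.8108225 ]), 'ee_rot': array([ 3.14069128e+00, -5.66072655e-04,  5.20165114e-01]), 'width': 0.27134372416015307, 'contact_force': array([-0.62367264,  0.16702059,  0.84884136]), 'qpos': array([-5.09989021e-01,  3.03651204e-01, -3.38651922e-01,  9.27429032e-01,
        2.14125802e-05,  2.11143878e+00])}
266 [ 0 44 52 71 83 83 81  0 -2]
268 [ 0  0 53 53 55  3  0  0  0]
270 [ 1  0 49 50 54 -3  0 -1  2]
272 [ 0  0 49 52 53 51  0  0  0]
274 [ 0  0 47 51 53 52  1 -1  0]
276 [ 2  0 41 49 52 53  0 -1  2]
278 [ 2  0 41 54 52 53  2  1 -1]
280 [ 0  0  0 50 51 50  0  0 -1]
282 [-1  0  0 50 52 53  2  1  3]
284 [ 1 -1 -3 45 40 44  3  0 -1]
286 [-1  0  0  0  3  0  1  1  2]
288 [-1  2  1  0 47 43 -1  3 -3]
170 [ 3  0 -1  0  2  1  4  1  7  3  3  3  6  1]
174 [ 1  1  0  0  0  0  1  1 -3  0 -1 -1  1  5]
178 [  -1    3   -1    3   48   47   24   47   47 1235    3    3    0   -1]
182 [-1  1 45 51 32 25 25 30 36 48 47  3  2  0]
186 [-1  0 56 33 20 17 17 16 31 36 48  3 -2  1]
190 [ 2  0 45 26 17 10 16 14 17 32 51 51  2  0]
194 [ 4  2 48 44 16 19 15 15 21 38 52  2  0  1]
198 [  1  -1  31  49  41  27  23  27  38  49  47   2   3 275]
202 [  0   2   1   4  38  49  45  46  48   0   1   0   1 284]
206 [  0   0   3   1   3   2   3   1  -6  49  53   0 219 376]
210 [  0  -1  -3  -2   3  -2   2   2   4   2  49  53 223 277]
```

View pics/s5.png

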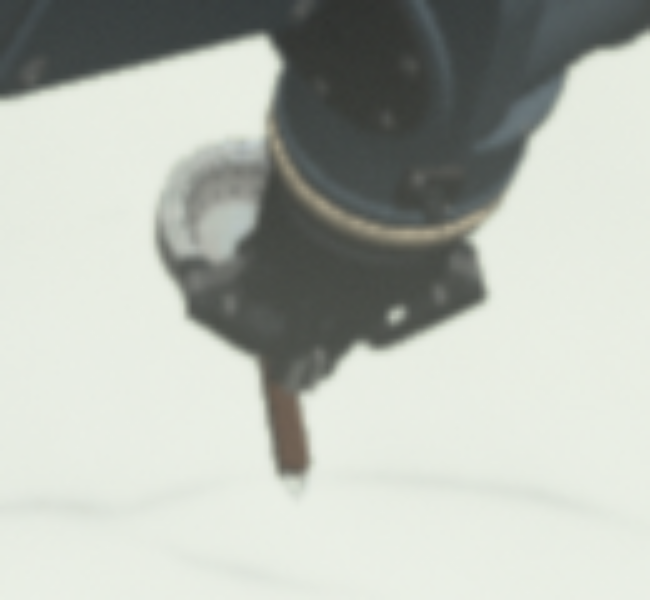

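The strainer did not lift. The fingers closed above the handle, with tip depth readings around 60 mm against a reported TCP height of 28. I'll raise the arm and compare the true fingertip position with the reported one.

drive_tool --commands '[[[1,0,0,-2,0],[1,0,0,-2,0],[1,0,0,-2,0],[1,0,0,-2,0],[1,0,0,0,0]]]'

```text
t: 6.98
ee_pos: [437.8, -244.9, 123.4]
ee_rot: [3.138, -0.002, 0.52]
contact_force: [1.2, -0.3, 0.3]
width: 0.1
```

```bash
python3 look.py 4 | head -2; python3 -c "
from geo import *
from cell import manip
p=manip.get_obs()['ee_pos']
cv2.imwrite('pics/s6.png',cv2.resize(D['side']['color'][170:300,340:480,::-1],None,fx=5,fy=5,interpolation=cv2.INTER_CUBIC))
cv2.imwrite('pics/t6.png',cv2.resize(D['top']['color'][150:250,370:470,::-1],None,fx=6,fy=6,interpolation=cv2.INTER_CUBIC))
print(proj('side',[p,p+[0,0,30]]),proj('top',[p,p+[0,0,30]]))
P=cloud('side')
for v in range(240,272,2):print(v,[tuple(int(a) for a in P[v,u]) for u in range(402,422,2)])
"
```

```text
{'t': 6.9833, 'ee_pos': array([ 437.77100926, -244.86054062,  123.37988975]), 'ee_rot': array([ 3.13766883e+00, -2.36332963e-03,  5.20113394e-01]), 'width': 0.11802783877342304, 'contact_force': array([ 1.24196144, -0.26655382,  0.33841696]), 'qpos': array([-5.09986189e-01,  2.40388981e-01, -2.01257288e-01,  1.12456948e+00,
        6.46503613e-06,  2.11149772e+00])}
[[412.66960977 253.62546641]
 [415.36738676 247.03629133]] [[417.15541524 212.96975052]
 [419.88741444 211.41164786]]
240 [(520, -208, 11), (408, -219, 206), (409, -223, 207), (414, -226, 202), (414, -230, 205), (423, -233, 193), (421, -236, 199), (421, -240, 202), (421, -243, 205), (425, -247, 201)]
242 [(-36, -247, 968), (513, -214, 18), (513, -219, 21), (505, -223, 38), (434, -230, 164), (426, -234, 180), (427, -238, 183), (420, -241, 196), (422, -245, 197), (428, -248, 189)]
244 [(505, -212, 19), (493, -217, 44), (496, -221, 43), (495, -225, 47), (499, -230, 45), (425, -236, 175), (427, -239, 174), (427, -243, 177), (426, -246, 182), (428, -250, 183)]
246 [(483, -215, 49), (488, -219, 44), (489, -223, 46), (490, -227,
[... 1474 characters left out ...]
 (490, -266, 0)]
264 [(443, -231, 44), (439, -235, 54), (443, -239, 51), (444, -243, 53), (475, -247, -1), (475, -251, 2), (478, -255, 1), (481, -260, 0), (483, -264, 0), (484, -268, 2)]
266 [(439, -232, 42), (435, -236, 53), (438, -240, 52), (442, -244, 49), (470, -249, -1), (472, -253, 0), (474, -257, 0), (477, -261, -2), (480, -266, -4), (481, -270, -1)]
268 [(455, -233, 1), (432, -238, 52), (432, -242, 55), (434, -246, 55), (466, -250, -2), (468, -255, -2), (470, -259, -2), (469, -263, 3), (472, -267, 2), (476, -271, -1)]
270 [(451, -235, 0), (427, -240, 52), (428, -244, 53), (431, -248, 52), (460, -252, 0), (462, -256, 0), (464, -260, 0), (466, -265, 0), (469, -269, -1), (470, -273, 0)]
```

View pics/s6.png

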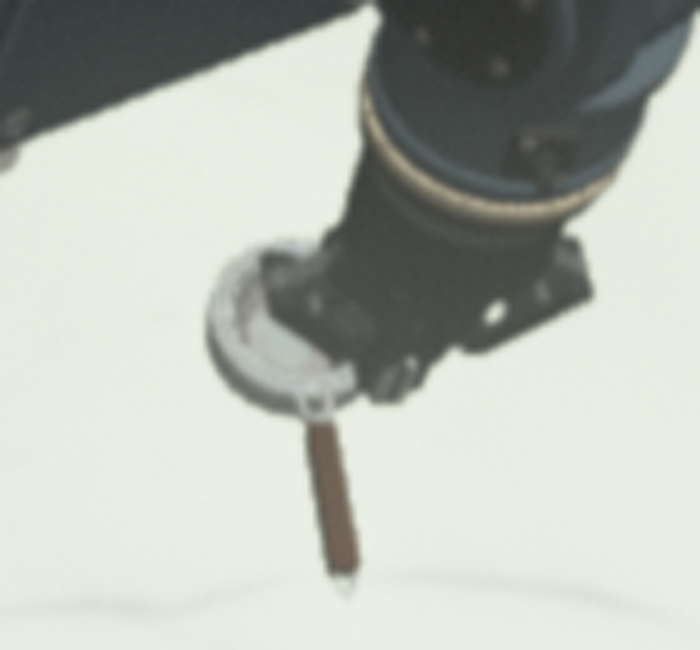

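View pics/t6.png

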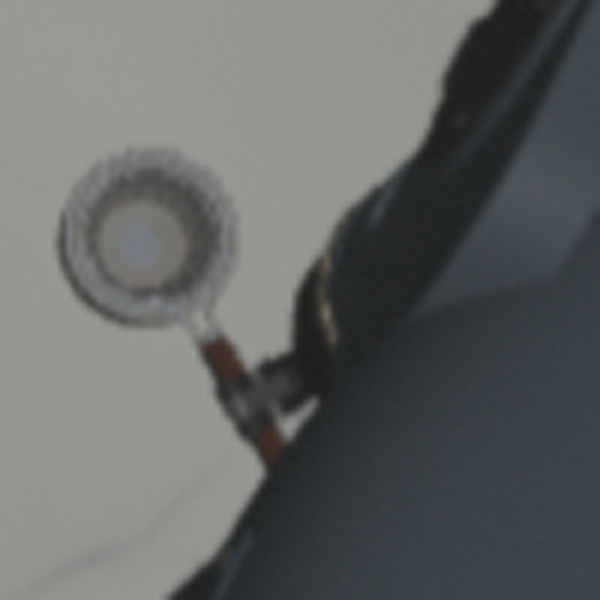

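The fingers' visible front edge ends at about (428,-250,153) while the reported TCP height is 123. In all three poses the real fingertips are about 30 mm higher than reported, and xy agrees. I'll open, descend partway and re-measure before going to a reported height near -3.

drive_tool --commands '[[[-1,-0.1,-0.15,0,0],[-1,0,0,0,0],[-1,0,0,0,0],[-1,0,0,0,0],[-1,0,0,0,0],[-1,0,0,0,0]]]'

```text
t: 7.58
ee_pos: [434.5, -243.1, 119.8]
ee_rot: [-3.141, 0.0, 0.52]
contact_force: [0.4, 0.3, -0.8]
width: 72.3
```

drive_tool --commands '[[[-1,0,0,2,0],[-1,0,0,2,0],[-1,0,0,2,0],[-1,0,0,2,0],[-1,0,0,1.5,0],[-1,0,0,0.5,0],[-1,0,0,0,0],[-1,0,0,0,0]]]'

```text
t: 8.25
ee_pos: [434.8, -243.3, 20.5]
ee_rot: [3.141, -0.0, 0.52]
contact_force: [-0.5, -1.4, -0.1]
width: 85.2
```

```bash
python3 look.py 5 | head -2; python3 -c "
from geo import *
cv2.imwrite('pics/s7.png',cv2.resize(D['side']['color'][190:310,350:480,::-1],None,fx=5,fy=5,interpolation=cv2.INTER_CUBIC))
P=cloud('side')
for v in range(246,276,2):print(v,[tuple(int(a) for a in P[v,u]) for u in list(range(386,400,3))+list(range(416,440,3))])
"
```

```text
{'t': 8.25, 'ee_pos': array([ 434.82330045, -243.31330076,   20.54395839]), 'ee_rot': array([ 3.14136489e+00, -1.09014458e-04,  5.20144840e-01]), 'width': 85.2331731713114, 'contact_force': array([-0.46817879, -1.4372987 , -0.14693879]), 'qpos': array([-5.10143163e-01,  3.21017650e-01, -3.71823050e-01,  8.77704236e-01,
       -2.37262382e-05,  2.11130466e+00])}
246 [(401, -190, 168), (405, -195, 166), (409, -201, 164), (412, -206, 164), (412, -212, 168), (397, -244, 222), (399, -249, 223), (393, -254, 237), (394, -259, 239), (395, -264, 241), (400, -269, 239), (414, -275, 219), (451, -282, 162)]
248 [(396, -192, 170), (402, -197, 164), (405, -202, 163), (408, -208, 162), (410, -213, 164), (397, -246, 215), (397, -251, 219), (398, -256, 222), (402, -261, 219), (405, -266, 219), (410, -271, 215), (420, -276, 203), (543, -291, 0)]
250 [(394, -193, 165), (404, -198, 153), (406, -203, 154), (408, -209, 155), (407, -215, 163), (396, -247, 209), (398, -252, 210), (399, -257, 213), (402, -262, 212), (405, -267, 212), (411, -273, 206), (425, -278, 187), (537, -292, 2)]
252 [(391, -195, 163), 
[... 1994 characters left out ...]
, (487, -295, -1), (490, -301, 0), (491, -307, 4)]
270 [(402, -205, 66), (402, -211, 72), (441, -214, 0), (444, -220, 0), (447, -227, 0), (466, -265, 0), (470, -271, 0), (474, -277, -2), (474, -283, 2), (478, -290, 0), (482, -296, 0), (484, -302, 1), (489, -309, -2)]
272 [(428, -204, 2), (432, -210, 1), (435, -216, 1), (438, -222, 1), (442, -229, 1), (461, -266, 0), (465, -273, -2), (468, -279, -1), (471, -285, 0), (473, -291, 1), (478, -298, -1), (482, -304, -3), (483, -310, 1)]
274 [(426, -205, -1), (429, -212, -1), (432, -218, -1), (435, -224, 0), (437, -230, 0), (454, -268, 3), (460, -274, 0), (462, -281, 0), (465, -287, 0), (468, -293, 1), (471, -299, 1), (474, -306, 1), (478, -312, 0)]
```

View pics/s7.png

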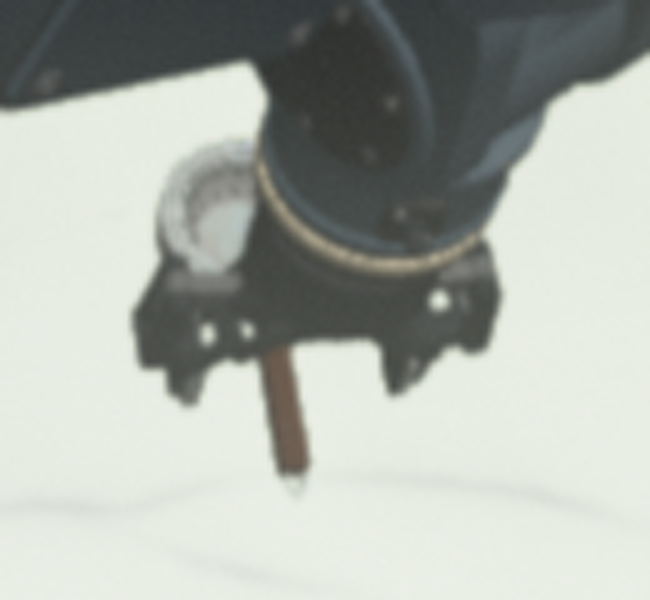

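The open fingertips are at a true height of about 65, which matches 20.5+30+13. In the side crop the jaws at (185,400) and (395,390) straddle the handle at 290. I'll go down 24 mm more and close.

drive_tool --commands '[[[-1,0,0,0.8,0],[-1,0,0,0.8,0],[-1,0,0,0.8,0],[-1,0,0,0,0]]]'

```text
t: 8.68
ee_pos: [433.6, -242.6, -5.8]
ee_rot: [-3.14, 0.001, 0.52]
contact_force: [-1.2, -0.1, -0.1]
width: 85.3
```

drive_tool --commands '[[[0,0,0,0,0],[0.3,0,0,0,0],[0.6,0,0,0,0],[0.8,0,0,0,0],[1,0,0,0,0],[1,0,0,0,0],[1,0,0,0,0],[1,0,0,0,0]]]' --force 60

```text
t: 9.35
ee_pos: [434.7, -243.3, -3.9]
ee_rot: [3.141, -0.0, 0.52]
contact_force: [1.1, -1.7, 1.9]
width: 13.0
```

drive_tool --commands '[[[1,0,0,0,0],[1,0,0,0,0],[1,0,0,0,0]]]'

```text
t: 9.6
ee_pos: [434.7, -243.3, -3.9]
ee_rot: [3.141, -0.0, 0.52]
contact_force: [-0.2, 0.7, 1.6]
width: 13.0
```

The opening is 13 mm on the 14 mm handle, so it is gripped. I'll lift straight up.

drive_tool --commands '[[[1,0,0,-0.3,0],[1,0,0,-0.6,0],[1,0,0,-1,0],[1,0,0,-1,0],[1,0,0,-1,0],[1,0,0,-1,0],[1,0,0,-1,0],[1,0,0,-1,0]]]'

```text
t: 10.27
ee_pos: [434.8, -243.3, 66.3]
ee_rot: [3.141, -0.0, 0.52]
contact_force: [0.6, 0.2, -0.4]
width: 12.9
```

drive_tool --commands '[[[1,0,0,-1.5,0],[1,0,0,-2,0],[1,0,0,-2.2,0],[1,0,0,-2.2,0],[1,0,0,-2.2,0],[1,0,0,-2.2,0],[1,0,0,-1.5,0],[1,0,0,0,0]]]'

```text
t: 10.93
ee_pos: [435.7, -243.8, 206.6]
ee_rot: [3.138, -0.002, 0.52]
contact_force: [-0.0, 0.3, -0.5]
width: 13.0
```

```bash
python3 look.py 6 | head -2; python3 -c "
from geo import *
cv2.imwrite('pics/s8.png',cv2.resize(D['side']['color'][120:320,340:500,::-1],None,fx=3,fy=3,interpolation=cv2.INTER_CUBIC))
cv2.imwrite('pics/t8.png',cv2.resize(D['top']['color'][120:250,350:480,::-1],None,fx=4,fy=4,interpolation=cv2.INTER_CUBIC))
"
```

```text
{'t': 10.9333, 'ee_pos': array([ 435.7345296 , -243.81056455,  206.61214738]), 'ee_rot': array([ 3.13768462e+00, -2.34610513e-03,  5.20130107e-01]), 'width': 13.002684491459858, 'contact_force': array([-0.02574826,  0.33071289, -0.53388197]), 'qpos': array([-5.10137896e-01,  2.06281000e-01, -3.23835468e-02,  1.32757361e+00,
        5.93610611e-07,  2.11132924e+00])}
```

View pics/s8.png

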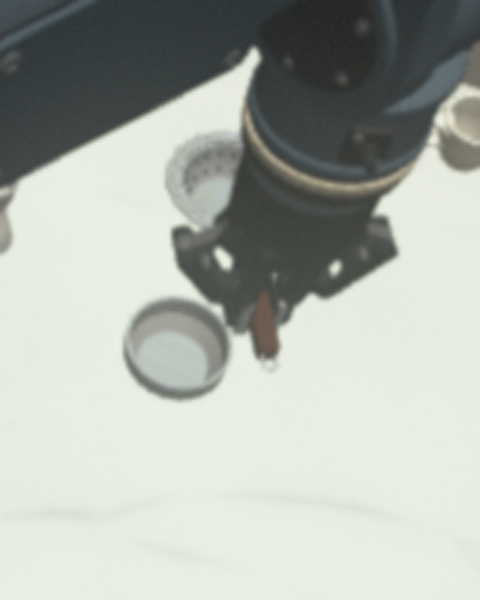

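View pics/t8.png

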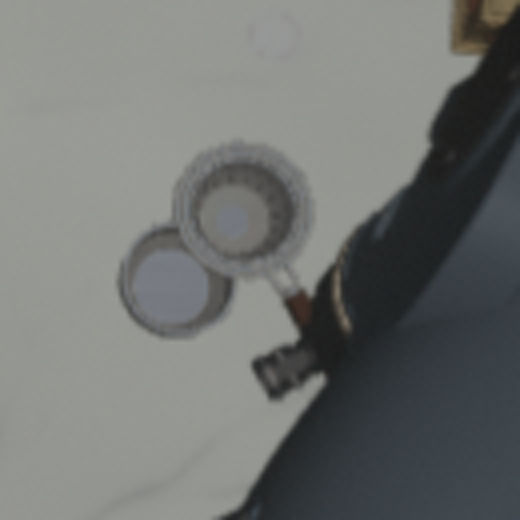

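The strainer is out of the empty cup, which is at (180,345) in the side crop, and it is held by the handle. Next I'll measure the rim's level and centre relative to the TCP.

```bash
cat > bowl.py <<'E'
from geo import *
import sys
from cell import manip
# rim points in top & side: depth points near expected rim height, around predicted centre
o=manip.get_obs();p=o["ee_pos"];yaw=o["ee_rot"][2];ax=np.array([np.cos(yaw),np.sin(yaw),0])
g=p+[0,0,47.9]; b=g+94*ax; print("pred grip",g.round(1),"bowl",b.round(1),"deg",np.degrees(yaw))
for c in("top","side"):
    P=cloud(c).reshape(-1,3); r=np.hypot(*(P-b)[:,:2].T)
    q=P[(abs(P[:,2]-b[2])<25)&(r<60)]
    s=q[(np.hypot(*(q-b)[:,:2].T)>34)&(np.hypot(*(q-b)[:,:2].T)<46)&(abs(q[:,2]-b[2])<10)]
    A=np.c_[s[:,:2]-b[:2],np.ones(len(s))]; k=np.linalg.lstsq(A,s[:,2],rcond=None)[0]
    print(c,len(s),"slopes deg along handle",np.degrees(k[:2]@ax[:2]),"across",np.degrees(k[:2]@[-ax[1],ax[0]]),"rim z",k[2])
    # outline of rim in image
    uv=proj(c,b)[0]; d=D[c]["range_z"]; Pz=cloud(c)
    m=((abs(Pz[...,2]-b[2])<45)&(np.hypot(Pz[...,0]-b[0],Pz[...,1]-b[1])<60)).astype(np.uint8)
    cs,_=cv2.findContours(cv2.morphologyEx(m,cv2.MORPH_OPEN,np.ones((9,9),np.uint8)),cv2.RETR_EXTERNAL,cv2.CHAIN_APPROX_NONE)
    if cs:
        w=plane(c,cv2.convexHull(max(cs,key=cv2.contourArea)).reshape(-1,2),b[2]); print(c,"outline",cv2.fitEllipse(np.float32(w[:,:2])))
E
python3 bowl.py
```

```text
pred grip [ 434.8 -243.3  251.3] bowl [ 516.3 -196.5  251.3] deg 29.8042221016843
top 359 slopes deg along handle 0.18253941605866575 across 0.2558275926127491 rim z 256.03952162881023
top outline ((516.4795532226562, -196.67913818359375), (81.15174102783203, 86.15552520751953), 87.94477844238281)
side 208 slopes deg along handle 0.14714640754829408 across 0.4341437294567592 rim z 256.36842464289793
side outline ((536.833740234375, -180.8318634033203), (30.96330451965332, 65.58025360107422), 99.62250518798828)
```

The rim is level within 0.5° and the bowl centre is where predicted. Before carrying, I'll check the glass position by marking the rim circle on both enlarged views.

```bash
python3 - <<'E'
from geo import *
th=np.linspace(0,2*np.pi,60)
out=[]
for c,(x0,y0) in dict(side=(205,132),top=(200,158)).items():
    s=9; w,h=44,44
    im=cv2.resize(D[c]["color"][y0:y0+h,x0:x0+w,::-1],None,fx=s,fy=s,interpolation=cv2.INTER_CUBIC)
    im=cv2.normalize(im,None,0,255,cv2.NORM_MINMAX)
    for (X,Y,z,r,col) in[(531.2,303.5,70,24,(0,0,255)),(531.2,303.2,9,47,(255,0,0))]:
        k=(proj(c,np.c_[X+r*np.cos(th),Y+r*np.sin(th),0*th+z])-[x0,y0]+.5)*s
        for q in k: cv2.circle(im,tuple(int(a) for a in q),1,col,-1)
    out.append(im)
cv2.imwrite("pics/glass.png",np.hstack(out))
E
```

```text
(no output)
```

View pics/glass.png

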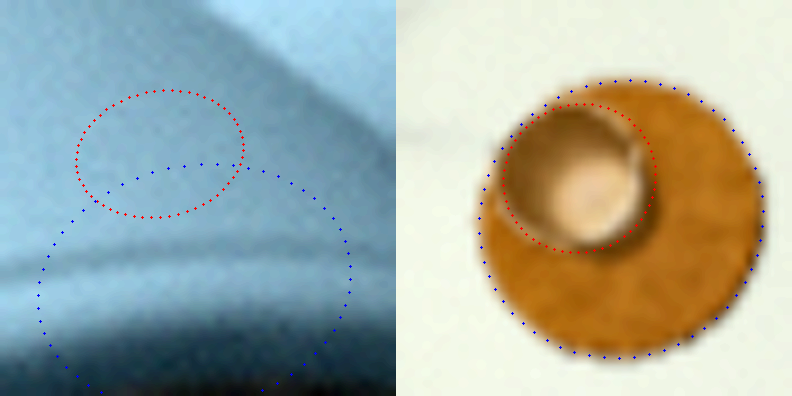

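The side view is now blocked by the arm. In the top view the real rim sits about 1 px left of the marked circle, so y is nearer 305.5. I'll check against the first side picture.

```bash
python3 - <<'E'
from geo import *
th=np.linspace(0,2*np.pi,60)
out=[]
for c,(x0,y0) in dict(side=(205,132),top=(200,158)).items():
    s=9; w,h=44,44
    im0=cv2.imread(f"pics/{c}0.png")
    im=cv2.resize(im0[y0:y0+h,x0:x0+w],None,fx=s,fy=s,interpolation=cv2.INTER_CUBIC)
    im=cv2.normalize(im,None,0,255,cv2.NORM_MINMAX)
    for (X,Y,z,r,col) in[(531.5,305.2,70,24,(0,0,255)),(531.2,303.2,9,47,(255,0,0))]:
        k=(proj(c,np.c_[X+r*np.cos(th),Y+r*np.sin(th),0*th+z])-[x0,y0]+.5)*s
        for q in k: cv2.circle(im,tuple(int(a) for a in q),1,col,-1)
    out.append(im)
cv2.imwrite("pics/glass2.png",np.hstack(out))
E
```

```text
(no output)
```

View pics/glass2.png

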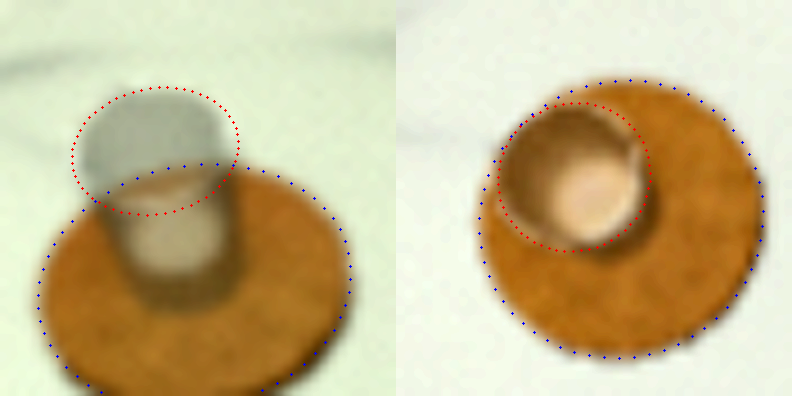

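The glass is at about (531.5, 305), agreeing within 1–2 mm in both views and with the coaster's middle. Now I'll carry over the row with the bowl's bottom at about 217 mm, against 162 for the ornament.

drive_tool --commands '[[[1,0.3,-0.4,0,0],[1,0.6,-0.83,0,0],[1,0.86,-1.19,0,0],[1,0.86,-1.19,0,0],[1,0.86,-1.19,0,0],[1,0.86,-1.19,0,0],[1,0.86,-1.19,0,0],[1,0.86,-1.19,0,0]]]'

```text
t: 11.7
ee_pos: [445.1, -138.8, 202.3]
ee_rot: [-3.14, 0.001, 0.52]
contact_force: [0.0, 0.5, -0.4]
width: 13.0
```

drive_tool --commands '[[[1,0.86,-1.19,0,0],[1,0.86,-1.19,0,0],[1,0.86,-1.19,0,0],[1,0.86,-1.19,0,0],[1,0.86,-1.19,0,0],[1,0.86,-1.19,0,0],[1,0.86,-1.19,0,0],[1,0.86,-1.19,0,0]]]'

```text
t: 12.37
ee_pos: [457.2, -22.1, 202.3]
ee_rot: [-3.141, 0.001, 0.521]
contact_force: [-0.5, 0.4, -0.9]
width: 12.8
```

drive_tool --commands '[[[1,0.86,-1.19,0,0],[1,0.86,-1.19,0,0],[1,0.86,-1.19,0,0],[1,0.86,-1.19,0,0],[1,0.86,-1.19,0,0],[1,0.86,-1.19,0,0],[1,0.86,-1.19,0,0],[1,0.86,-1.19,0,0]]]'

```text
t: 13.03
ee_pos: [469.4, 94.6, 202.3]
ee_rot: [-3.141, 0.001, 0.521]
contact_force: [-0.3, -0.3, -0.4]
width: 13.1
```

drive_tool --commands '[[[1,0.86,-1.19,0,0],[1,0.86,-1.19,0,0],[1,0.86,-1.19,0,0],[1,0.86,-1.19,0,0],[1,0.86,-1.19,0,0],[1,0.86,-1.19,0,0],[1,0.86,-1.19,0,0],[1,0.86,-1.19,0,0]]]'

```text
t: 13.7
ee_pos: [481.8, 211.2, 202.3]
ee_rot: [-3.141, 0.001, 0.521]
contact_force: [-0.1, -0.6, -1.9]
width: 12.9
```

drive_tool --commands '[[[1,0.5,-0.7,0,-2],[1,0.2,-0.3,0,-5],[1,0,0,0,-5],[1,0,0,0,-5],[1,0,0,0,-5],[1,0,0,0,-5],[1,0,0,0,-3],[1,0,0,0,0]]]'

```text
t: 14.37
ee_pos: [483.3, 222.3, 202.7]
ee_rot: [-3.141, 0.001, 1.048]
contact_force: [-0.1, -0.1, -1.1]
width: 13.0
```

```bash
python3 look.py 7 | head -2; python3 bowl.py
```

```text
{'t': 14.3667, 'ee_pos': array([483.3431814 , 222.31135274, 202.68681889]), 'ee_rot': array([-3.14119416e+00,  5.80349701e-04,  1.04815028e+00]), 'width': 13.027865673341426, 'contact_force': array([-0.10674206, -0.09309587, -1.06183407]), 'qpos': array([ 4.31100462e-01,  2.80388089e-01,  5.36800385e-02,  1.34479218e+00,
       -1.08013544e-05,  2.52454295e+00])}
pred grip [483.5 222.3 250.7] bowl [530.9 303.5 250.7] deg 59.74523063877533
top 0 slopes deg along handle 0.0 across 0.0 rim z 0.0
side 33 slopes deg along handle -0.17333276456388713 across 6.336031513334059 rim z 250.37314728933754
```

View pics/side7.png

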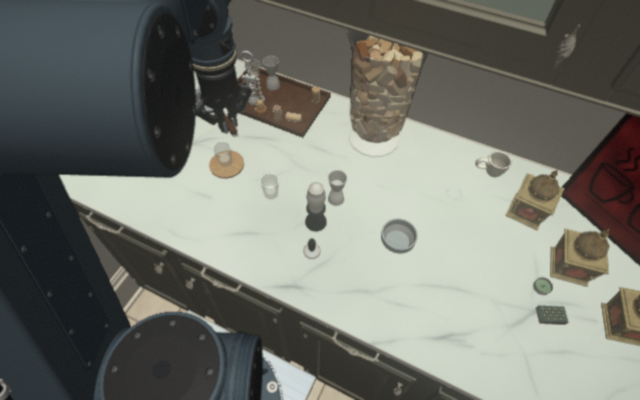

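View pics/top7.png

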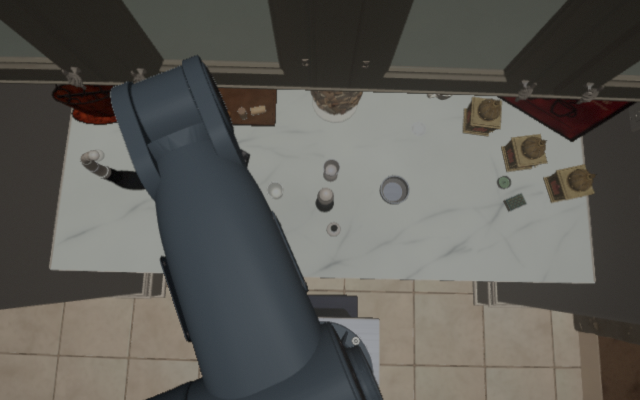

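Both pictures show the row, both glasses and the empty drip cup (398,235 in the side view) undisturbed. The gripper with the handle end is at (230,125) in the side view. The arm hides the bowl in the top view. I'll trim about 2 mm and lower most of the way.

drive_tool --commands '[[[1,0.17,0.04,0.5,0],[1,0,0,1.5,0],[1,0,0,2,0],[1,0,0,2,0],[1,0,0,2,0],[1,0,0,1.2,0],[1,0,0,0.4,0],[1,0,0,0,0]]]'

```text
t: 15.13
ee_pos: [484.3, 223.1, 106.0]
ee_rot: [-3.141, 0.002, 1.043]
contact_force: [0.2, 0.8, -1.0]
width: 13.3
```

drive_tool --commands '[[[1,0,0,0,0],[1,0,0,0,0]]]'

```text
t: 15.3
ee_pos: [485.5, 223.7, 107.9]
ee_rot: [3.141, -0.001, 1.043]
contact_force: [0.8, 0.6, -1.3]
width: 12.9
```

```bash
python3 look.py 8 | head -2; python3 bowl.py; python3 -c "
from geo import *
cv2.imwrite('pics/s9.png',cv2.resize(D['side']['color'][80:210,160:320,::-1],None,fx=5,fy=4.6,interpolation=cv2.INTER_CUBIC))"
```

```text
{'t': 15.3, 'ee_pos': array([485.50317131, 223.71390319, 107.92000866]), 'ee_rot': array([ 3.14081443e+00, -1.14928260e-03,  1.04348910e+00]), 'width': 12.852641214657467, 'contact_force': array([ 0.82207413,  0.60370934, -1.30896074]), 'qpos': array([ 4.31773947e-01,  3.17459615e-01, -1.37623059e-01,  1.11432587e+00,
        2.29005826e-05,  2.52987796e+00])}
pred grip [485.4 223.7 155.8] bowl [532.7 304.9 155.8] deg 59.792392126904055
top 0 slopes deg along handle 0.0 across 0.0 rim z 0.0
side 84 slopes deg along handle -0.07225304251236538 across 2.6190829457251716 rim z 156.3348078630752
```

View pics/s9.png

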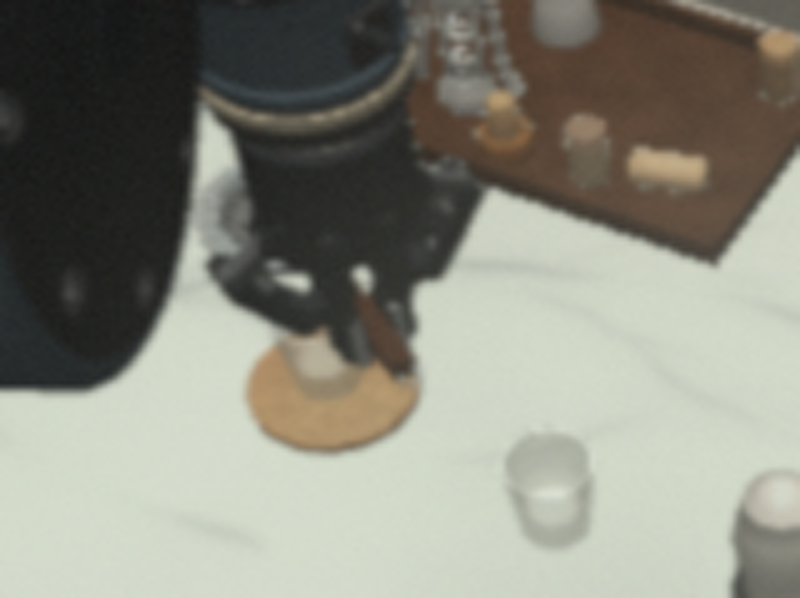

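View pics/top8.png

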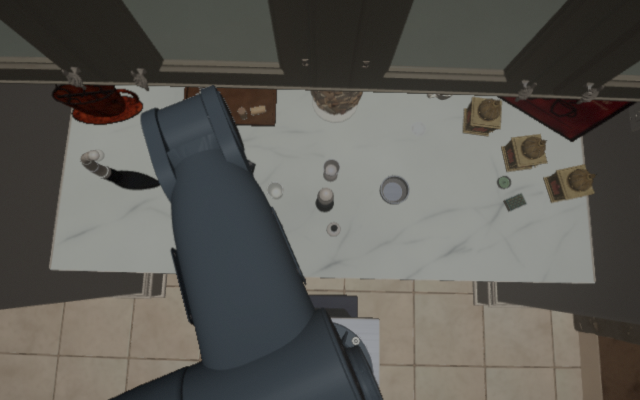

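The strainer, held at (380,335) in the crop, is clear, and the glass and coaster are undisturbed. The predicted bowl centre is (532.7, 304.9) and the rim depth (156) matches prediction. I'll do the final gentle lowering of 42 mm with a 1 mm trim.

drive_tool --commands '[[[1,-0.05,-0.1,0.4,0],[1,0,0,0.7,0],[1,0,0,0.7,0],[1,0,0,0.7,0],[1,0,0,0.6,0],[1,0,0,0.4,0],[1,0,0,0.3,0],[1,0,0,0.2,0]]]'

```text
t: 16.07
ee_pos: [483.7, 223.4, 66.5]
ee_rot: [-3.141, 0.0, 1.044]
contact_force: [0.6, 0.6, -1.2]
width: 12.7
```

drive_tool --commands '[[[1,0,0,0.1,0],[1,0,0,0.1,0],[1,0,0,0,0],[1,0,0,0,0],[1,0,0,0,0]]]'

```text
t: 16.48
ee_pos: [483.9, 223.5, 65.2]
ee_rot: [3.141, -0.0, 1.044]
contact_force: [1.0, 0.3, -1.1]
width: 13.2
```

```bash
python3 look.py 9 | head -2; python3 bowl.py; python3 -c "
from geo import *
cv2.imwrite('pics/s10.png',cv2.resize(D['side']['color'][90:200,170:300,::-1],None,fx=6,fy=5.4,interpolation=cv2.INTER_CUBIC))
P=cloud('side'); b=np.array([531.5,305,114])
q=P[(np.hypot(P[...,0]-b[0],P[...,1]-b[1])<47)&(P[...,2]>60)&(P[...,2]<135)]
print(len(q)); print(q[::max(1,len(q)//30)].round())"
```

```text
{'t': 16.4833, 'ee_pos': array([483.94796648, 223.53257833,  65.21090936]), 'ee_rot': array([ 3.14137665e+00, -2.75655957e-04,  1.04376301e+00]), 'width': 13.201447273449487, 'contact_force': array([ 1.03372093,  0.34941275, -1.12812112]), 'qpos': array([ 4.32712820e-01,  3.44755454e-01, -2.12512926e-01,  1.01317825e+00,
       -1.87658771e-05,  2.53054249e+00])}
pred grip [483.9 223.5 113.1] bowl [531.2 304.8 113.1] deg 59.80219572698017
top 0 slopes deg along handle 0.0 across 0.0 rim z 0.0
side 81 slopes deg along handle 1.1056010308356303 across 3.6009802327113203 rim z 112.69121681947817
172
[[545. 344. 115.]
 [537. 348. 114.]
 [543. 337. 113.]
 [539. 337. 113.]
 [531. 337. 117.]
 [528. 345. 112.]
 [534. 334. 111.]
 [524. 338. 116.]
 [538. 335. 104.]
 [520. 336. 117.]
 [537. 336. 100.]
 [522. 338. 111.]
 [534. 333. 102.]
 [518. 332. 113.]
 [535. 332.  97.]
 [512. 330. 117.]
 [530. 331.  98.]
 [509. 335. 114.]
 [524. 333. 100.]
 [503. 332. 118.]
 [517. 331. 104.]
 [502. 333. 114.]
 [511. 325. 109.]
 [501. 333. 112.]
 [509. 324. 109.]
 [498. 327. 115.]
 [513. 325. 100.]
 [497. 324. 113.]
 [513. 324.  96.]
 [497. 318. 113.]
 [518. 323.  88.]
 [497. 308. 114.]
 [495. 308. 112.]
 [508. 294.  90.]
 [517. 293.  65.]]
```

View pics/s10.png

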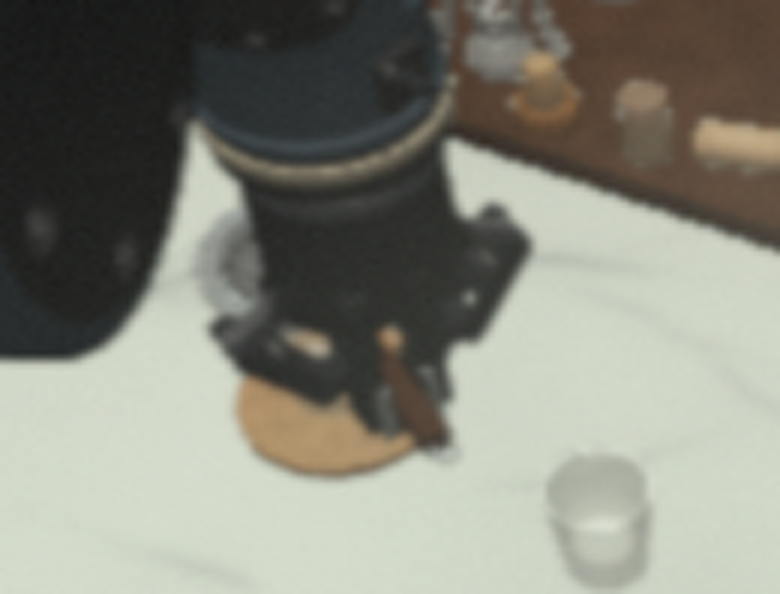

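The rim's left arc is visible. I'll fit its outline with radius 43 at rim height to check the centring directly.

```bash
python3 - <<'E'
from geo import *
from scipy.optimize import least_squares
P=cloud("side")
m=(np.hypot(P[...,0]-531.5,P[...,1]-305)<56)&(abs(P[...,2]-114)<9)
m=cv2.morphologyEx(m.astype(np.uint8),cv2.MORPH_CLOSE,np.ones((3,3),np.uint8))
g=cv2.cvtColor(D["side"]["color"],cv2.COLOR_RGB2GRAY).astype(float)
# bright worktop -> rim: per ray from predicted centre, subpixel half-level crossing
c=np.array([531.2,304.8]);pts=[]
for a in np.radians(np.arange(60,220,6)):
    rr=np.arange(36,58,.5);w=np.c_[c[0]+rr*np.cos(a),c[1]+rr*np.sin(a),0*rr+114]
    uv=proj("side",w).astype(np.float32); v=cv2.remap(g.astype(np.float32),uv[:,:1],uv[:,1:],cv2.INTER_LINEAR).ravel()
    k=np.argmax(np.diff(v)); 
    if v[-1]>150 and v.min()>60: pts.append(w[k,:2]+.25); print(int(np.degrees(a)),rr[k],int(v.min()),int(v[-1]))
pts=np.array(pts)
if len(pts)>4:
    f=least_squares(lambda q:np.hypot(*(pts-q).T)-43,c,loss="soft_l1");print(f.x,np.abs(f.fun).max())
E
```

```text
66 46.0 80 206
72 39.5 134 207
78 43.0 145 208
84 43.5 144 207
90 44.0 145 197
96 40.5 145 161
126 43.0 147 152
132 42.5 146 176
138 41.5 149 188
144 43.0 150 200
150 43.5 150 205
156 44.0 152 208
162 44.0 151 210
168 54.0 141 208
174 54.5 71 184
[530.31189209 304.52677233] 10.42664430695553
```

Leaving out the stray edges at 66°, 168° and 174° (arm or background), the outline radii are 40–44 mm about the predicted centre, against 43 expected. So the bowl is centred within about 1 mm. I'll raise it 1 mm to make the gap about 10 mm and settle.

drive_tool --commands '[[[1,0,0,-0.1,0],[1,0,0,0,0],[1,0,0,0,0],[1,0,0,0,0],[1,0,0,0,0],[1,0,0,0,0]]]'

```text
t: 17.08
ee_pos: [483.8, 223.5, 66.0]
ee_rot: [-3.142, 0.0, 1.044]
contact_force: [1.0, -0.9, -1.3]
width: 12.7
```

```bash
python3 look.py 10 | head -1; python3 bowl.py; python3 -c "
from cell import manip
print(manip.finish_job())"
```

```text
{'t': 17.0833, 'ee_pos': array([483.78491932, 223.46209507,  65.98022698]), 'ee_rot': array([-3.14156187e+00,  7.55127376e-05,  1.04374380e+00]), 'width': 12.709234086459936, 'contact_force': array([ 0.98153675, -0.91009188, -1.34623673]), 'qpos': array([ 4.32720624e-01,  3.44212170e-01, -2.11211892e-01,  1.01545177e+00,
pred grip [483.8 223.5 113.9] bowl [531.1 304.7 113.9] deg 59.80060780122455
top 0 slopes deg along handle 0.0 across 0.0 rim z 0.0
side 79 slopes deg along handle 1.603795311880741 across 2.793598283619558 rim z 114.26976143957343
side outline ((515.0260620117188, 327.5798034667969), (26.821134567260742, 54.956787109375), 129.17672729492188)
the job is handed in; nothing more can be done
None
```

I took the strainer by its handle out of the drip cup and carried it over the row. I handed the job in at 17.1 s, still holding it above the glass on the coaster.

**Missed first grasp:** the first grasp closed on air above the handle, and the strainer did not move. The real fingertips sit about 30 mm higher than the reported TCP. I corrected for that, and the second grasp held with an opening of 13 mm.

**Last checks:**

| Check | Result |
|---|---|
| Bowl centre | about (531, 305); glass measured at (531.5, 305) |
| Bowl bottom | about 80 mm, so about 10 mm above the 70 mm rim |
| Contact | about 2 N on the tool, close to the usual noise |
| Surroundings | row and both glasses looked undisturbed during the carry and lowering; I did not view the final picture |

**Disagreements and limits:**
- **Level:** the rim measured level within 0.5° just after lifting, and the tool stayed vertical. At the end, a fit to the small visible part of the rim gave a 1.6–2.8° tilt, which I put down to the poor view.
- **Centring:** the rim's visible left arc fits the expected centre to about 1 mm once three stray edge points are left out. The raw fit including them was off by up to 10 mm at single points.
- **Top view:** the arm blocked it at the end, so the gap and centring rest on the side view and the corrected arm position.

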